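# Put a pin plate under the probe head of a contact tester

### The arm

A 6-joint arm with a two-finger parallel gripper is mounted at the origin on a cart in front of the work surface, level with it; the furniture and walls round the work are solid. World frame = base frame: x ahead of the robot, y to its left, z up, the work surface at z = 0. Lengths are in m, angles in rad, forces in N, time in s.
With the tool pointing down it reaches from about 0.375 to 0.9 m from the base axis. Payload 3.1 kg.
Tool frame: the origin (TCP) lies on the centre line of the jaws, within the pads' length; the fingertips stand 14 mm ahead of it and the grasp point (between the pads) lies 5 mm behind it; z points along the fingers, y is the line along which they close (so a half turn about z gives the same grasp; the last joint's range is limited). The gripper opens to 87 mm and grips with 3 to 60 N. Pads are 19 mm wide; open, the fingers measure 117 mm over their backs; the gripper's body (75 mm by 190 mm) begins 51 mm behind the grasp point.
Start: joints at [-1.315, 0.527, 1.433, -0, 1.181, -0.178], TCP at [0.263, -0.567, 0.237] pointing down, gripper open.
Joint ranges: [-3.08, 3.08], [-0.75, 2.2], [0.22, 2.44], [-1.43, 4.57], [0, 2.65], [-2.85, 2.85]. Speed limits (rad/s): [2.79, 2.79, 3.14, 3.14, 3.14, 3.14].

### API

Orientations are given as a unit quaternion [x, y, z, w].
In Python, from rig import robot gives the robot as it stands.
- The arm moves only by the tool move_arm, never from a script. Its argument "commands" is a list of rows, each an object with "hand": the finger opening in cm, from 0 to 8.7; "travel": the shift along the tool's x, y, z in cm, a list of three; "twist": the turn, a rotation vector about the tool's x, y, z in degrees, a list of three. In form: [{"hand": hand, "travel": [dx, dy, dz], "twist": [wx, wy, wz]}, ...]. A call has 1 to 5 rows; each row shifts and turns the commanded pose from where the row before left it, along the tool's axes as they then stand; what a row does not reach is not made up. A row lasts 1/12 s, in which the tool goes at most 41.7 mm and 7.16 degrees, less where a joint would pass 70% of its speed; a pose out of reach is approached as far as the arm can. A call is refused whole if a number of a shift passes 4.17 or a number of a turn 7.16, either way. A call with a gripper value outside its range is refused whole. The fingers move at their own pace and stop on an object; "force" is the grip in N (left out, the last holds). Time passes only in rows, so rows that do not move let the fingers close. It gives the time, the measured TCP pose, the force, the opening and the grip force at its end, in the units of the state.
- robot.get_obs(): the state, without advancing time (a new reading comes with each control period).
- robot.camera(name): name is "side" or "top" or "wrist"; returns a dict with "frame" (480x640x3 uint8, red, green, blue), "fov_y" (degrees; the focal length in pixels is half the picture's height over the tangent of half this angle, whatever the lens; pixels are square), "cx", "cy" (the principal point, pixels), "extrinsics" (4x4, takes a point from camera to world coordinates); the wrist camera has in their place "T_tool_cam" (4x4, takes a point from camera to tool coordinates, whose origin is the TCP and whose axes are the flange's). Camera axes: x right, y down, z forward; pixel columns grow to the right and rows downward; lengths in m; the calibration is good to about 2 mm. The wrist camera is an equidistant fisheye: a pixel r from the principal point sees the ray r / f radians off the axis. A picture is of the moment at which its call begins: read the wrist's pose just before it. There is no depth.
- robot.hand_in(): hands the job in; it is judged then, once.
The state is a dict: "time": time; "q": joint angles; "joint_velocities": joint speeds; "joint_torque": joint torques, N m; "position": TCP position; "tool_rot": TCP orientation; "ft_force": force on the tool from outside, world axes, zero at the start; "moment": the same for the moment, N m; "grip_width": finger opening in m; "grip_force": force on a finger pad.
Only numpy, scipy, OpenCV 4.12 (cv2) and the standard library are available. Lean on these libraries where they do the work, as an engineer would, in place of code of your own. Each camera call takes 0.05 s, during which the arm holds its last target. There are 200 camera calls.

### The job

Put the pin plate through the contact tester: swing the tester's eccentric lever all the way over to raise the probe head, then slide the plate lengthwise under the raised head, flat on the bed and fully home against the back stop, and let go of it. Then swing the lever all the way back so that the head's sprung foot presses on the plate. Leave the pliers and the screwdriver where they lie.

Things in the scene. Friction and masses are not known exactly. Their poses are not given: they have to be found in the camera images.
- tester: contact tester, fixed. Origin: centre of its base's underside; x: the way the plate slides in (away from the robot, up to 0.3 rad off), y left, z up. Aluminium base (bed) 220 x 130 mm, top 12 mm above the bench, free from x = -110 to 0 mm. Grey column and the head's back plate at the rear, x = 80 to 110 mm, 52 mm wide, tops up to 111 mm above the bench.
- head_front (a point): middle of the lower front edge of the probe head's beam (x = 0 of the tester; 25 mm above the bench head down, 33 mm raised); axes as the tester's. The beam, 34 mm wide (y), 26 mm thick, juts toward the robot over the bed from the column; the sprung foot hangs below it.
- tester_stop (a point): middle of the foot of the steel back stop's face, on the bed under the beam, at x = 30 mm, y = 0 of the tester; axes as the tester's. The stop is 60 mm wide, 8 mm high. Before it stand two side guides 7 mm high and 56 mm apart, from x = 12 to 30 mm, flared wider toward the front down to x = 0.
- tester_home (a point): point on top of the bed (12 mm above the bench) where the middle of the plate's underside lies when the plate is home, at x = -1 mm, y = 0 of the tester; axes as the tester's. The front 30 mm of the plate is then under the head, the rear 32 mm sticks out toward the robot.
- probe_foot: black sprung foot under the front of the beam, 22 mm (x) x 30 mm (y), from x = 4 to 26 mm of the tester; origin: centre of its underside, axes as the tester's. With the lever at 0 and nothing below, its underside is 4.5 mm above the bed; with the lever fully over, 12.5 mm. It gives upward against a spring of 0.8 N/mm (about 5.5 N on the plate with the lever at 0).
- cam_lever (a joint): angle of the eccentric lever, rad, 0 to 1.6. 0: the lever leans 45 degrees to the tester's right (-y) and the head is down; 1.6: it leans 45 degrees to the left (+y) and the head is up by 8 mm, rising 5 mm per rad. It stays where it is left; friction 0.12 N m, plus up to 0.05 N m.
- lever_knob (a point): centre of the black barrel-shaped knob (22 mm diameter, 26 mm long, its axis along the tester's x, flat ends) at the end of the 8 mm thick steel lever rod, 75 mm from the pivot; axes turn with the lever
- lever_pivot (a point): pivot of the lever, on its axis in the plane in which the knob moves; 80 mm above the bench, at x = 64 mm, y = 0 of the tester; axes as the tester's. The lever swings in the tester's y-z plane, about x, over the top.
- pin_plate: yellow plastic pin plate with two bright contact bars on top, 50 mm (its x) x 62 mm (its y) x 10 mm thick (9 mm without the bars), about 30 g, lying flat, bars up, on the bench at the robot's right. Origin: centre of its underside; z up. It goes in lengthwise, its y along the tester's x, either end first.
- pliers: pliers with red handles, 60 x 170 x 14 mm, lying near the front edge of the bench; to be left alone
- screwdriver: screwdriver with an orange handle, 172 mm long, 26 mm high, lying on the bench to the right of the tester; to be left alone
There are look-alikes about, which are no part of the job. What is meant by the pin_plate is not red or turquoise, and is the smaller of those in its own colour.

How it is judged:
By the outcome, as a careful person would: the job done as asked, in the order asked, and still so for the second after the job is handed in, with the robot touching nothing.
It also fails if it takes over 69 s, if anything falls off the work surface, if the arm or the gripper's body presses on something with over 40 N, if the wrist force passes 120 N, or if a joint passes its speed limit or range.

## Working session

There is one attempt and no reset: what is moved stays moved. The work goes in short steps, Python scripts to look and compute and a tool call to move; the robot and the scene stay as the last step left them, time stands still between calls to the robot, and variables do not carry over. Pictures are saved under pics/ and viewed, at most 10 in all, crops included, and the job is handed in when it is done.

Besides the shell and the picture viewer there is one more tool, called after "Call:" as name(argument=value, ...) on one line, values as JSON. move_arm: Moves the arm, as the interface text tells. Its arguments: {"type":"object","properties":{"commands":{"type":"array"},"force":{"type":"number"}},"required":["commands"]}

```bash
mkdir -p pics; ls
cat > h.py <<'E'
import numpy as np, cv2
from rig import robot
from scipy.spatial.transform import Rotation as R
def f(c): return 240/np.tan(np.radians(c["fov_y"]/2))
def ray(c,u,v,obs=None):
    u,v=np.float64(u),np.float64(v)
    if "extrinsics" in c:
        T=np.array(c["extrinsics"]); d=np.array([(u-c["cx"])/f(c),(v-c["cy"])/f(c),1])
    else:
        W=np.eye(4); W[:3,:3]=R.from_quat(obs["tool_rot"]).as_matrix(); W[:3,3]=obs["position"]
        T=W@np.array(c["T_tool_cam"]); a=np.array([u-c["cx"],v-c["cy"]]); r=np.hypot(*a); th=r/f(c)
        d=np.array([*(a/max(r,1e-9)*np.sin(th)),np.cos(th)])
    d=T[:3,:3]@d
    return T[:3,3],d/np.linalg.norm(d)
def plane(c,u,v,z,obs=None):
    o,d=ray(c,u,v,obs); return o+d*(z-o[2])/d[2]
def tri(r1,r2):
    (o1,d1),(o2,d2)=r1,r2
    A=np.stack([d1,-d2],1); s=np.linalg.lstsq(A,o2-o1,rcond=None)[0]
    p,q=o1+s[0]*d1,o2+s[1]*d2
    return (p+q)/2,np.linalg.norm(p-q)
E
python3 - <<'E'
from h import *
import pickle
o=robot.get_obs(); print(o)
C={}
for n in ["side","top","wrist"]:
    c=robot.camera(n); C[n]=c; cv2.imwrite(f"pics/{n}0.png",c["frame"][:,:,::-1])
    print(n,f(c),c["cx"],c["cy"],np.round(np.array(c.get("extrinsics",c.get("T_tool_cam"))),3).tolist())
pickle.dump((o,C),open("s0.pkl","wb"))
E
```

```text
pics
{'time': 0.0, 'q': array([-1.31445748e+00,  5.28453437e-01,  1.43389579e+00, -2.88122193e-05,
        1.18137423e+00, -1.78487725e-01]), 'joint_velocities': array([-2.63687116e-05,  1.14927556e-04, -4.89467366e-06, -1.49972116e-03,
       -4.33484767e-04,  1.81195029e-04]), 'joint_torque': array([-3.66367640e-04, -4.40046179e+01, -1.76589686e+01,  6.33021514e-02,
        5.82217926e-02, -1.64386925e-04]), 'position': array([ 0.26313067, -0.56614402,  0.23558148]), 'tool_rot': array([ 9.76456944e-01,  2.15709762e-01, -5.47723463e-05, -1.06407314e-03]), 'ft_force': array([ 0.50512497, -0.02603196, -0.59356343]), 'moment': array([-0.01639043,  0.00023345, -0.01050194]), 'grip_force': 0.0, 'grip_width': 0.08715429638929532}
side 462.30396647500805 325.212923387253 242.58767765340093 [[-0.995, -0.064, 0.08, 0.412], [-0.102, 0.561, -0.821, 0.64], [0.007, -0.825, -0.565, 0.686], [0.0, 0.0, 0.0, 1.0]]
top 620.8145489258229 324.90955319788617 233.91960043808675 [[0.027, -0.994, 0.105, 0.343], [-1.0, -0.027, 0.0, -0.183], [0.003, -0.105, -0.995, 1.382], [0.0, 0.0, 0.0, 1.0]]
wrist 371.64829954431775 324.31662828451493 242.4722396374269 [[-0.001, -0.957, -0.29, 0.081], [1.0, -0.001, 0.001, 0.0], [-0.001, -0.29, 0.957, -0.148], [0.0, 0.0, 0.0, 1.0]]
```

View pics/top0.png

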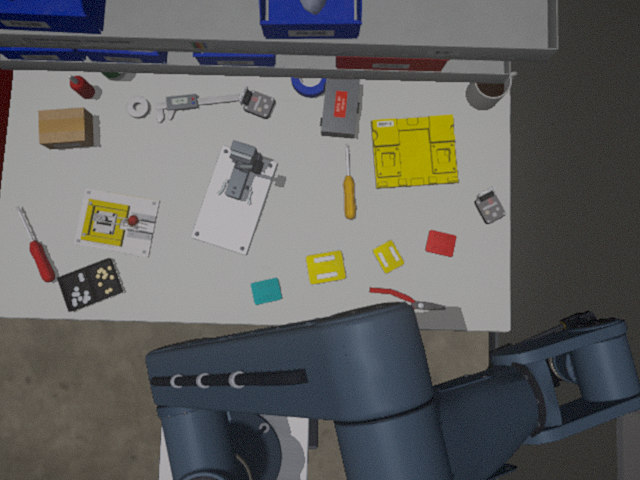

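View pics/side0.png

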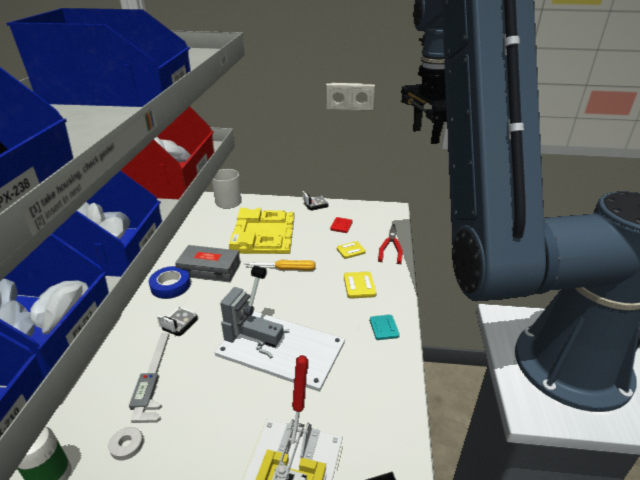

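The top view shows the tester at about (237,205) with its knob at (279,181). There are two yellow plates with bright bars, (325,267) larger and (388,256) smaller; the other look-alikes are red (440,243), turquoise (267,291) and the big yellow fixture (415,150). The smaller yellow plate at (388,256) fits the description. In the side view it is at (351,249), and the knob is at (259,272). Next I'll measure and confirm this in a crop.

```bash
cat > m.py <<'E'
from h import *
import pickle
o,C=pickle.load(open("s0.pkl","rb"))
t,s=C["top"],C["side"]
def blobs(c,lo,hi,amin=60):
    h=cv2.cvtColor(c["frame"],cv2.COLOR_RGB2HSV); m=cv2.inRange(h,lo,hi)
    m=cv2.morphologyEx(m,cv2.MORPH_CLOSE,np.ones((7,7)))
    return [k for k in cv2.findContours(m,0,2)[0] if cv2.contourArea(k)>amin]
Y=((22,120,90),(34,255,255))
ce={}
for n,c in (("top",t),("side",s)):
    for k in blobs(c,*Y):
        r=cv2.minAreaRect(k); print(n,np.round(r[0],1),np.round(r[1],1),round(r[2],1),cv2.contourArea(k))
# plate in top
for (u,v) in ((388,256),(325,267)):
    k=[k for k in blobs(t,*Y) if cv2.pointPolygonTest(k,(u,v),False)>=0][0]
    b=cv2.boxPoints(cv2.minAreaRect(k)); P=np.array([plane(t,*q,0.009) for q in b])[:,:2]
    e=[P[1]-P[0],P[2]-P[1]]
    print("plate",P.mean(0),[np.linalg.norm(x) for x in e],[np.degrees(np.arctan2(x[1],x[0])) for x in e])
# base in top: bright region around tester
g=cv2.cvtColor(t["frame"],cv2.COLOR_RGB2GRAY)
for n,uv in dict(fl=(193,239),fr=(246,252),knob=(279,181)).items(): print(n,plane(t,*uv,0.012))
for n,uv in dict(knob_s=(259,272)).items(): print(tri(ray(t,279,181),ray(s,*uv)))
a=cv2.resize(t["frame"][120:265,180:300],None,fx=4,fy=4,interpolation=2)
b=cv2.resize(t["frame"][235:285,290:410],None,fx=2.6,fy=2.6,interpolation=2)
z=np.zeros((580,800,3),np.uint8); z[:,:480]=a; z[:130,480:480+312]=b
d=cv2.resize(s["frame"][255:390,210:350],None,fx=2.2,fy=2.2,interpolation=2); z[140:140+297,485:485+308]=d
cv2.imwrite("pics/crop1.png",z[:,:,::-1])
E
python3 m.py
```

```text
top [325.3 267. ] [29.1 36.2] 80.5 984.0
top [388.1 256.4] [27.2 21.9] 60.9 551.0
top [104.4 222.1] [40.4 42. ] 11.3 1522.0
top [349.  196.5] [39.  8.] 90.0 241.5
top [414.3 150.9] [68.4 82.6] 86.2 5417.5
side [307.2 469.1] [33.5 19.9] 14.0 411.5
side [272.4 466.8] [23.4 34.3] 20.6 494.5
side [359.5 284.3] [25.3 30.1] 85.9 654.0
side [350.6 249.4] [13.6 26.2] 76.0 244.0
side [272.1 235.7] [83.8 52. ] 6.8 2463.5
side [576.5   1.5] [ 3. 47.] 90.0 121.0
plate [ 0.44127043 -0.32463969] [np.float64(0.048771411968010624), np.float64(0.060121896088972414)] [np.float64(-59.439362466382214), np.float64(-149.9974761739137)]
plate [ 0.41402    -0.18636361] [np.float64(0.08016598356107321), np.float64(0.06436959361814744)] [np.float64(-78.96360862965615), np.float64(-169.17189758620043)]
fl [0.46792486 0.1083901  0.012     ]
fr [ 0.44225481 -0.01010108  0.012     ]
knob [ 0.60344357 -0.07751066  0.012     ]
(array([ 0.60111332, -0.08264842,  0.10484234]), np.float64(0.030323270423971524))
```

View pics/crop1.png

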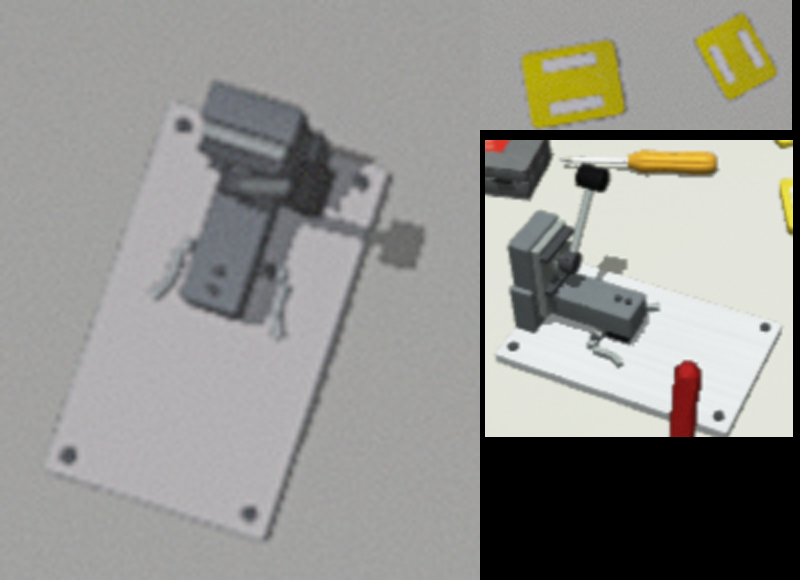

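The crop confirms the smaller yellow plate with two bright bars, top px (388,256). It also shows that the spot at (279,181) was the knob's shadow: the knob itself is at top px (257,166) and side px (259,272). The base screws in the top view are at (226,151), (270.5,165.5), (197,234) and (242,248).

```bash
cat > m2.py <<'E'
from h import *
import pickle
o,C=pickle.load(open("s0.pkl","rb"))
t,s=C["top"],C["side"]
S=np.array([plane(t,180+u/4,120+v/4,.012) for u,v in ((184,125),(362,182),(67,455),(249,513))])
ori=S.mean(0); d=(S[0]+S[1]-S[2]-S[3])[:2]; e=(S[0]+S[2]-S[1]-S[3])[:2]
print("origin",ori,"yaw",np.arctan2(d[1],d[0]),np.arctan2(e[1],e[0])-np.pi/2, np.linalg.norm(d)/2,np.linalg.norm(e)/2)
K=np.array([plane(t,180+u/4,120+v/4,.012) for u,v in ((47,467),(267,540),(390,178))])
d=K[2]-K[1]; e=K[0]-K[1]; print("corners",(K[0]+K[2])/2,np.arctan2(d[1],d[0]),np.arctan2(e[1],e[0])-np.pi/2,np.linalg.norm(d),np.linalg.norm(e))
# side: screws
W=[(210+(u-485)/2.2,255+(v-140)/2.2) for u,v in ((765,327),(718,415),(513,346))]
for q,i in zip(W,(3,2,0)): print("side screw",plane(s,*q,.012),S[i])
# tri for heights
for i,(uv,q) in enumerate(zip(((249,513),(67,455),(184,125)),W)): print("tri",tri(ray(t,180+uv[0]/4,120+uv[1]/4),ray(s,*q)))
print("plate tri",tri(ray(t,388.1,256.4),ray(s,350.6,249.4)), plane(s,350.6,249.4,.009))
h=cv2.cvtColor(s["frame"],cv2.COLOR_RGB2GRAY)[260:285,245:275]
m=(h<60).astype(np.uint8); mo=cv2.moments(m); ks=(245+mo["m10"]/mo["m00"],260+mo["m01"]/mo["m00"]); print("knob side",ks)
print("knob",tri(ray(t,257.5,166.3),ray(s,*ks)))
yaw=np.arctan2(*( (S[0]+S[1]-S[2]-S[3])[:2][::-1])); c,sn=np.cos(yaw),np.sin(yaw)
Tw=lambda x,y,z: np.array([ori[0]+c*x-sn*y,ori[1]+sn*x+c*y,z])
print("model pivot",Tw(.064,0,.08),"knob",Tw(.064,-.053,.133))
E
python3 m2.py
```

```text
origin [0.55909879 0.02148218 0.012     ] yaw -0.2905278341167024 -0.2838985049023688 0.19624594270561116 0.1059055049609439
corners [0.55688039 0.01927922 0.012     ] -0.2880856103706093 -0.2927033407957329 0.21406968403667428 0.12891087777214072
side screw [ 0.44883933 -0.00409303  0.012     ] [ 0.45034102 -0.00147638  0.012     ]
side screw [0.47920143 0.09719771 0.012     ] [0.47983474 0.10065696 0.012     ]
side screw [0.66662039 0.04246165 0.012     ] [0.668027   0.04397359 0.012     ]
tri (array([ 0.44942474, -0.00179672,  0.01447315]), np.float64(0.001440924838592596))
tri (array([0.47917489, 0.09993808, 0.01543411]), np.float64(0.0006305317817841812))
tri (array([0.66691274, 0.04361333, 0.01337941]), np.float64(0.0015445633408566596))
plate tri (array([ 0.44098507, -0.32500027,  0.00629525]), np.float64(0.0008803901151632781)) [ 0.44043055 -0.32110374  0.009     ]
knob side (258.4074074074074, 271.7481481481482)
knob (array([ 0.60730038, -0.04268927,  0.13904478]), np.float64(0.0022254895692979146))
model pivot [0.62041673 0.00314887 0.08      ] knob [ 0.60523446 -0.04763005  0.133     ]
```

```bash
cat >> h.py <<'E'
ORI=np.array([.5585,.0205]); YAW=-.289
def tw(x,y,z): c,s=np.cos(YAW),np.sin(YAW); return np.array([ORI[0]+c*x-s*y,ORI[1]+s*x+c*y,z])
def wt(p): c,s=np.cos(YAW),np.sin(YAW); d=p[:2]-ORI; return np.array([c*d[0]+s*d[1],-s*d[0]+c*d[1],p[2]])
def state():
    o=robot.get_obs(); M=R.from_quat(o["tool_rot"]).as_matrix(); a=np.arctan2(M[1,0],M[0,0])
    print("t",round(o["time"],2),"pos",np.round(o["position"],4),"tester",np.round(wt(o["position"])*1e3,1),"a",round(np.degrees(a),2),"tilt",np.round(np.degrees(M[:2,2]),2),"F",np.round(o["ft_force"],1),"w",round(o["grip_width"],4),"gf",round(o["grip_force"],1),"q",np.round(o["q"],2))
    return o,a
def go(p,adeg):
    o,a=state(); d=np.asarray(p)-o["position"]; b=np.radians(adeg)
    M=(R.from_euler("z",b)*R.from_euler("x",np.pi)).as_matrix()
    print("twist z total",round(-(adeg-np.degrees(a)),2),"then travel cm",np.round(M.T@d*100,2))
E
python3 - <<'E'
from h import *
import pickle
go(tw(.064,-.095,.2),-16.56); print(tw(.064,-.095,.2), tw(-.03,-.1,.2))
o,C=pickle.load(open("s0.pkl","rb")); t,s=C["top"],C["side"]
for z in (.2,.3,.4,.5): print(z,"top lip",[plane(t,237,v,z)[:2].round(3) for v in (50,78)],"side lip",[plane(s,*q,z)[:2].round(3) for q in ((110,330),(170,235))])
E
```

```text
t 0.15 pos [ 0.2631 -0.5663  0.2358] tester [-115.9 -646.7  235.8] a 24.91 tilt [-0.02  0.09] F [ 0.6 -0.4  0.3] w 0.0868 gf 0.0 q [-1.31  0.53  1.43 -0.    1.18 -0.18]
twist z total 41.47 then travel cm [ 17.99 -55.17   3.58]
[ 0.59277146 -0.08879989  0.2       ] [ 0.50124474 -0.06680312  0.2       ]
0.2 top lip [array([ 0.828, -0.   ]), array([ 0.771, -0.002])] side lip [array([0.768, 0.192]), array([ 0.776, -0.059])]
0.3 top lip [array([ 0.787, -0.016]), array([ 0.735, -0.018])] side lip [array([0.695, 0.284]), array([0.701, 0.085])]
0.4 top lip [array([ 0.746, -0.031]), array([ 0.698, -0.033])] side lip [array([0.621, 0.376]), array([0.626, 0.229])]
0.5 top lip [array([ 0.705, -0.047]), array([ 0.662, -0.048])] side lip [array([0.548, 0.469]), array([0.551, 0.373])]
```

Call:
move_arm(commands=[{"hand":0,"travel":[0,0,0],"twist":[0,0,6.9]},{"hand":0,"travel":[0,0,0],"twist":[0,0,6.9]},{"hand":0,"travel":[0,0,0],"twist":[0,0,6.9]},{"hand":0,"travel":[0,0,0],"twist":[0,0,6.9]},{"hand":0,"travel":[0,0,0],"twist":[0,0,6.9]}], force=20)

```text
time: 0.57
position: [0.2632, -0.5665, 0.2361]
tool_rot: [0.996, -0.087, -0.0, -0.0]
ft_force: [-1.2, 1.2, -0.3]
grip_width: 0.0613
grip_force: 0.0
```

Call:
move_arm(commands=[{"hand":0,"travel":[0,0,0],"twist":[0,0,6.97]},{"hand":0,"travel":[1.1,-3.45,0.2],"twist":[0,0,0]},{"hand":0,"travel":[1.1,-3.45,0.2],"twist":[0,0,0]},{"hand":0,"travel":[1.1,-3.45,0.2],"twist":[0,0,0]},{"hand":0,"travel":[1.1,-3.45,0.2],"twist":[0,0,0]}])

```text
time: 0.98
position: [0.3451, -0.4457, 0.2281]
tool_rot: [0.989, -0.145, -0.0, -0.0]
ft_force: [0.6, -0.7, -0.1]
grip_width: 0.0284
grip_force: 0.0
```

Call:
move_arm(commands=[{"hand":0,"travel":[1.1,-3.45,0.2],"twist":[0,0,0]},{"hand":0,"travel":[1.1,-3.45,0.2],"twist":[0,0,0]},{"hand":0,"travel":[1.1,-3.45,0.2],"twist":[0,0,0]},{"hand":0,"travel":[1.1,-3.45,0.2],"twist":[0,0,0]},{"hand":0,"travel":[1.1,-3.45,0.2],"twist":[0,0,0]}])

```text
time: 1.4
position: [0.4472, -0.2957, 0.2183]
tool_rot: [0.99, -0.144, -0.0, -0.0]
ft_force: [-0.0, -0.6, 0.2]
grip_width: 0.0021
grip_force: 0.0
```

Call:
move_arm(commands=[{"hand":0,"travel":[1.1,-3.45,0.2],"twist":[0,0,0]},{"hand":0,"travel":[1.1,-3.45,0.2],"twist":[0,0,0]},{"hand":0,"travel":[1.1,-3.45,0.2],"twist":[0,0,0]},{"hand":0,"travel":[1.1,-3.45,0.2],"twist":[0,0,0]}])

```text
time: 1.73
position: [0.5288, -0.1759, 0.2103]
tool_rot: [0.99, -0.144, -0.0, -0.0]
ft_force: [0.5, -0.2, 0.3]
grip_width: 0.0002
grip_force: 0.0
```

Run:
```python
from h import *
go(tw(.060,-.095,.2),-16.56)
o=robot.get_obs(); c=robot.camera("wrist"); cv2.imwrite("pics/w1.png",c["frame"][:,:,::-1])
```

```text
t 1.73 pos [ 0.5288 -0.1759  0.2103] tester [  27.5 -196.8  210.3] a -16.56 tilt [-0.02  0.01] F [ 0.5 -0.2  0.3] w 0.0002 gf 0.0 q [-0.52  0.47  1.63 -0.    1.04  1.34]
twist z total 0.0 then travel cm [  3.25 -10.18   1.03]
```

View pics/w1.png

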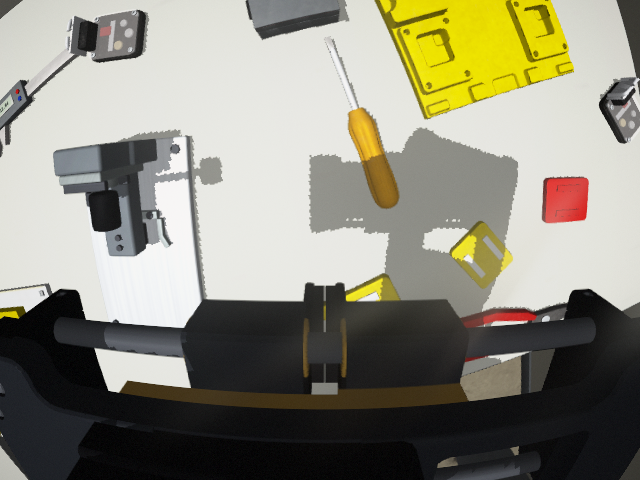

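The wrist view shows the knob at (105,210), the rear right base screw at (175,148), the pin plate at (481,255), and the closed fingers at (325,340). I'll cross-check those positions with this view.

Run:
```python
from h import *
import pickle
_,C=pickle.load(open("s0.pkl","rb")); t=C["top"]
o=robot.get_obs(); c=robot.camera("wrist")
pickle.dump((o,c),open("w1.pkl","wb"))
print("knob",(k:=tri(ray(t,257.5,166.3),ray(c,105,210,o))), wt(k[0]))
p=plane(c,175,148,.012,o); print("screw RR",p,wt(p),"top",wt(plane(t,270.5,165.5,.012)),tri(ray(t,270.5,165.5),ray(c,175,148,o)))
h=cv2.cvtColor(c["frame"],cv2.COLOR_RGB2HSV); m=cv2.inRange(h,(22,120,60),(34,255,255)); m[:200]=0; m[:,:440]=0; m[300:]=0
m=cv2.morphologyEx(m,cv2.MORPH_CLOSE,np.ones((15,15)))
k=max(cv2.findContours(m,0,2)[0],key=cv2.contourArea); r=cv2.minAreaRect(k)
b=cv2.boxPoints(r); P=np.array([plane(c,*q,.009,o) for q in b])[:,:2]
e=[P[1]-P[0],P[2]-P[1]]; print("plate",P.mean(0),[np.linalg.norm(x).round(4) for x in e],[np.degrees(np.arctan2(x[1],x[0])).round(1) for x in e],tri(ray(t,388.1,256.4),ray(c,*r[0],o)))
for q in ((191,150),(202,290)): p=plane(c,*q,.012,o); print("edge",wt(p))
```

```text
knob (array([ 0.60862089, -0.04273593,  0.14581741]), np.float64(0.003375431324188848)) [ 0.0660642  -0.04632935  0.14581741]
screw RR [ 0.64240961 -0.05020505  0.012     ] [ 0.10058033 -0.04385914  0.012     ] top [ 0.09853879 -0.05179028  0.012     ] (array([ 0.63813698, -0.05741542,  0.02614742]), np.float64(0.0062195017430463585))
plate [ 0.44436284 -0.32503097] [np.float64(0.0485), np.float64(0.0656)] [np.float64(-62.3), np.float64(-146.4)] (array([ 0.44199806, -0.32598101,  0.00201578]), np.float64(0.0011718321606250404))
edge [ 0.09761769 -0.06082314  0.012     ]
edge [-0.04796385 -0.0601323   0.012     ]
```

Call:
move_arm(commands=[{"hand":0,"travel":[1.1,-3.3,0.2],"twist":[0,0,0]},{"hand":0,"travel":[1.1,-3.4,0.2],"twist":[0,0,0]},{"hand":0,"travel":[1.1,-3.4,0.2],"twist":[0,0,0]},{"hand":0,"travel":[0,0,0.2],"twist":[0,0,0]}])

```text
time: 2.17
position: [0.5913, -0.0861, 0.2025]
tool_rot: [0.99, -0.142, 0.001, -0.001]
ft_force: [-0.1, -0.8, -0.4]
grip_width: 0.0009
grip_force: 0.0
```

Run:
```python
from h import *
go(tw(.060,-.095,.139),-16.56)
```

```text
t 2.17 pos [ 0.5913 -0.0861  0.2025] tester [ 61.9 -92.9 202.5] a -16.31 tilt [0.17 0.1 ] F [-0.1 -0.8 -0.4] w 0.0009 gf 0.0 q [-0.33  0.53  1.54  0.    1.07  1.52]
twist z total 0.25 then travel cm [-0.19  0.21  6.35]
```

Call:
move_arm(commands=[{"hand":0,"travel":[-0.1,0.1,2.1],"twist":[0,0,0.2]},{"hand":0,"travel":[0,0,2.1],"twist":[0,0,0]},{"hand":0,"travel":[0,0,2.1],"twist":[0,0,0]},{"hand":0,"travel":[0,0,0],"twist":[0,0,0]}])

```text
time: 2.5
position: [0.5839, -0.0907, 0.1356]
tool_rot: [0.989, -0.146, -0.005, -0.001]
ft_force: [-1.2, 0.3, -1.1]
grip_width: 0.0009
grip_force: 0.0
```

Call:
move_arm(commands=[{"hand":0,"travel":[0,-1,0],"twist":[0,0,0]},{"hand":0,"travel":[0,-1,0],"twist":[0,0,0]},{"hand":0,"travel":[0,-1,0],"twist":[0,0,0]},{"hand":0,"travel":[0,-1,0],"twist":[0,0,0]},{"hand":0,"travel":[0,-1,0],"twist":[0,0,0]}])

```text
time: 2.92
position: [0.6035, -0.0448, 0.1425]
tool_rot: [0.989, -0.145, 0.002, 0.003]
ft_force: [-3.9, -7.5, 10.5]
grip_width: 0.0003
grip_force: 5.4
```

Call:
move_arm(commands=[{"hand":0,"travel":[0,-1,0],"twist":[0,0,0]},{"hand":0,"travel":[0,-1,0],"twist":[0,0,0]},{"hand":0,"travel":[0,-1,0],"twist":[0,0,0]}])

```text
time: 3.17
position: [0.612, -0.0139, 0.1417]
tool_rot: [0.989, -0.145, 0.002, 0.001]
ft_force: [1.2, -2.2, 2.5]
grip_width: 0.0008
grip_force: 1.4
```

Run:
```python
from h import *
state()
c=robot.camera("side"); cv2.imwrite("pics/s2.png",cv2.resize(c["frame"][180:400,150:430],None,fx=2.5,fy=2.5)[:,:,::-1])
```

```text
t 3.17 pos [ 0.612  -0.0139  0.1417] tester [ 61.1 -17.7 141.7] a -16.72 tilt [ 0.23 -0.1 ] F [ 1.2 -2.2  2.5] w 0.0008 gf 1.4 q [-0.2   0.63  1.55 -0.    0.96  1.66]
```

View pics/s2.png

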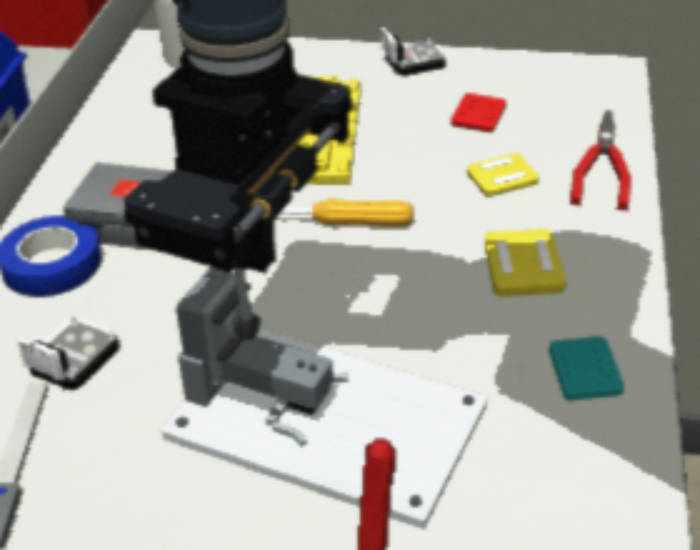

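The gripper hides the knob in the side view, but the 2–10 N forces fit a knob being pushed over. I'll keep going.

Call:
move_arm(commands=[{"hand":0,"travel":[0,-1,0],"twist":[0,0,0]},{"hand":0,"travel":[0,-1,0],"twist":[0,0,0]},{"hand":0,"travel":[0,-1,0.1],"twist":[0,0,0]}])

```text
time: 3.47
position: [0.6188, 0.015, 0.1382]
tool_rot: [0.989, -0.145, -0.001, 0.0]
ft_force: [-1.4, -4.0, -1.3]
grip_width: 0.0006
grip_force: 1.6
```

Call:
move_arm(commands=[{"hand":0,"travel":[0,-0.5,0.1],"twist":[0,0,0]},{"hand":0,"travel":[0,-0.5,0.1],"twist":[0,0,0]}])

```text
time: 3.63
position: [0.6214, 0.0248, 0.1358]
tool_rot: [0.989, -0.145, -0.001, 0.0]
ft_force: [-1.2, -3.2, -0.1]
grip_width: 0.0007
grip_force: 1.2
```

Run:
```python
from h import *
state()
```

```text
t 3.63 pos [0.6214 0.0248 0.1358] tester [ 59.   22.  135.8] a -16.71 tilt [-0.12 -0.01] F [-1.2 -3.2 -0.1] w 0.0007 gf 1.2 q [-0.14  0.65  1.53 -0.    0.97  1.72]
```

Call:
move_arm(commands=[{"hand":0,"travel":[0,-0.4,0],"twist":[0,0,0]},{"hand":0,"travel":[0,-0.4,0],"twist":[0,0,0]}])

```text
time: 3.8
position: [0.6238, 0.0321, 0.1361]
tool_rot: [0.989, -0.146, -0.001, -0.0]
ft_force: [-0.5, -2.4, 0.3]
grip_width: 0.0006
grip_force: 1.0
```

Call:
move_arm(commands=[{"hand":0,"travel":[0,-0.3,0],"twist":[0,0,0]}])

```text
time: 3.88
position: [0.625, 0.035, 0.1364]
tool_rot: [0.989, -0.146, -0.0, -0.0]
ft_force: [-1.8, -1.5, 1.3]
grip_width: 0.0006
grip_force: 1.0
```

Call:
move_arm(commands=[{"hand":0,"travel":[0,-0.2,0],"twist":[0,0,0]}])

```text
time: 3.97
position: [0.6254, 0.0361, 0.1365]
tool_rot: [0.989, -0.145, -0.0, 0.001]
ft_force: [-1.9, -6.6, 0.6]
grip_width: 0.0003
grip_force: 2.8
```

Call:
move_arm(commands=[{"hand":0,"travel":[0,-0.2,0],"twist":[0,0,0]}])

```text
time: 4.05
position: [0.6256, 0.0366, 0.1366]
tool_rot: [0.989, -0.145, -0.001, 0.002]
ft_force: [-3.1, -11.0, 0.5]
grip_width: 0.0008
grip_force: 4.2
```

Call:
move_arm(commands=[{"hand":0,"travel":[0,-0.2,0],"twist":[0,0,0]}])

```text
time: 4.13
position: [0.6257, 0.0371, 0.1365]
tool_rot: [0.989, -0.145, -0.001, 0.003]
ft_force: [-4.3, -14.8, 0.5]
grip_width: 0.0004
grip_force: 5.6
```

Call:
move_arm(commands=[{"hand":0,"travel":[0,1.5,0],"twist":[0,0,0]},{"hand":0,"travel":[0,0,-3.5],"twist":[0,0,0]},{"hand":0,"travel":[0,0,-3.5],"twist":[0,0,0]},{"hand":0,"travel":[-3.3,0.5,-0.3],"twist":[0,0,0]},{"hand":0,"travel":[-3.3,0.5,-0.3],"twist":[0,0,0]}])

```text
time: 4.55
position: [0.5594, 0.0349, 0.2153]
tool_rot: [0.989, -0.147, 0.005, -0.001]
ft_force: [-0.9, 0.2, -0.4]
grip_width: 0.0002
grip_force: 0.0
```

Call:
move_arm(commands=[{"hand":8,"travel":[-3.3,0.5,-0.3],"twist":[0,0,0]},{"hand":8,"travel":[-3.3,0.5,-0.3],"twist":[0,0,0]},{"hand":8,"travel":[-3.3,0.2,0],"twist":[0,0,0]},{"hand":8,"travel":[0,0,0],"twist":[0,0,0]},{"hand":8,"travel":[0,0,0],"twist":[0,0,0]}])

```text
time: 4.97
position: [0.4564, 0.0532, 0.2189]
tool_rot: [0.989, -0.146, 0.0, -0.001]
ft_force: [1.1, -0.1, 0.2]
grip_width: 0.026
grip_force: 0.0
```

Run:
```python
from h import *
import pickle
o,a=state(); c=robot.camera("wrist"); pickle.dump((o,c),open("w2.pkl","wb")); cv2.imwrite("pics/w2.png",c["frame"][:,:,::-1])
```

```text
t 4.97 pos [0.4564 0.0532 0.2189] tester [-107.1    2.3  218.9] a -16.78 tilt [0.01 0.1 ] F [ 1.1 -0.1  0.2] w 0.026 gf 0.0 q [-0.13  0.33  1.85  0.    0.95  1.73]
```

View pics/w2.png

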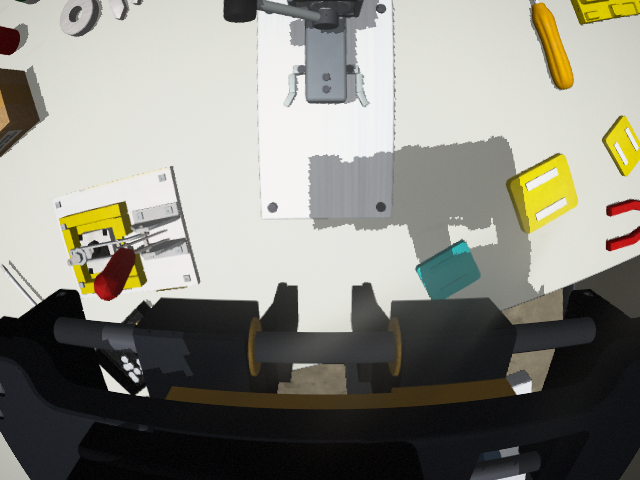

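The lever now leans fully left (knob at (240,8)). The front screws are at (273,207) and (381,207), the front corners at (262,218) and (394,218), and the guide flares at (288,104) and (366,104). The head front edge runs from (306,103) to (346,103).

Run:
```python
from h import *
import pickle
o,c=pickle.load(open("w2.pkl","rb"))
g=cv2.cvtColor(c["frame"],cv2.COLOR_RGB2GRAY)
def dark(u,v,r=8):
    w=g[v-r:v+r+1,u-r:u+r+1].astype(float); m=(w<w.min()+45); y,x=np.nonzero(m); return u-r+x.mean(),v-r+y.mean()
for n,(u,v) in dict(sFL=(273,207),sFR=(381,207),sRR=(381,8)).items():
    q=dark(u,v) ; print(n,np.round(q,1),(wt(plane(c,*q,.012,o))*1e3).round(1))
for n,q,z in (("cFL",(262,218),.012),("cFR",(394,218),.012),("eL",(260,120),.012),("eR",(395,60),.012),("flareL",(288,104),.019),("flareR",(366,104),.019),("gL",(301,68),.019),("gR",(355,68),.019),("headL",(306,103),.033),("headR",(346,103),.033)):
    print(n,(wt(plane(c,*q,z,o))*1e3).round(1))
h=cv2.cvtColor(c["frame"],cv2.COLOR_RGB2HSV); m=cv2.inRange(h,(22,120,60),(34,255,255)); m[:112]=0; m[:,:590]=0; m[200:]=0
```

```text
sFL [272.3 207.1] [-97.2  53.6  12. ]
sFR [380.5 206.5] [-97.2 -52.3  12. ]
sRR [380.3   8.3] [ 99.1 -51.5  12. ]
cFL [-108.1   64.3   12. ]
cFR [-108.6  -66.2   12. ]
eL [-12.2  63.2  12. ]
eR [ 46.2 -64.8  12. ]
flareL [ 1.6 35.6 19. ]
flareR [  1.4 -36.1  19. ]
gL [35.6 23.4 19. ]
gR [ 35.5 -26.1  19. ]
headL [ 1.1 18.3 33. ]
headR [  0.9 -16.9  33. ]
```

```bash
sed -i 's/^ORI=.*/ORI=np.array([.5595,.0205])/' h.py
python3 - <<'E'
from h import *
a=np.radians(30.2)
go([.4415-.015*np.cos(a),-.325-.015*np.sin(a),.14],30.2)
E
```

```text
Traceback (most recent call last):
  File "h.py", line 30, in go
    o,a=state(); d=np.asarray(p)-o["position"]; b=np.radians(adeg)
        ~~~~~^^
  File "h.py", line 27, in state
    print("t",round(o["time"],2),"pos",np.round(o["position"],4),"tester",np.round(wt(o["position"])*1e3,1),"a",round(np.degrees(a),2),"tilt",np.round(np.degrees(M[:2,2]),2),"F",np.round(o["ft_force"],1),"w",round(o["grip_width"],4),"gf",round(o["grip_force"],1),"q",np.round(o["q"],2))
                                                                                   ~~^^^^^^^^^^^^^^^
  File "h.py", line 24, in wt
    def wt(p): c,s=np.cos(YAW),np.sin(YAW); d=p[:2]-ORI; return np.array([c*d[0]+s*d[1],-s*d[0]+c*d[1],p[2]])
                          ^^^
NameError: name 'YAW' is not defined
```

```bash
sed -i 's/^ORI=.*/ORI=np.array([.5595,.0205]); YAW=-.289/' h.py
python3 - <<'E'
from h import *
a=np.radians(30.2)
go([.4415-.015*np.cos(a),-.325-.015*np.sin(a),.14],30.2)
E
```

```text
t 5.02 pos [0.4587 0.0527 0.2192] tester [-105.8    2.1  219.2] a -16.79 tilt [0.16 0.06] F [ 0.1 -0.7  0.8] w 0.0299 gf 0.0 q [-0.13  0.33  1.85  0.    0.95  1.73]
twist z total -46.99 then travel cm [-21.98  31.78   7.92]
```

Call:
move_arm(commands=[{"hand":7,"travel":[0,0,0],"twist":[0,0,-6.71]},{"hand":7,"travel":[0,0,0],"twist":[0,0,-6.71]},{"hand":7,"travel":[0,0,0],"twist":[0,0,-6.71]},{"hand":7,"travel":[0,0,0],"twist":[0,0,-6.71]},{"hand":7,"travel":[0,0,0],"twist":[0,0,-6.71]}])

```text
time: 5.43
position: [0.4606, 0.0521, 0.2188]
tool_rot: [0.989, 0.148, 0.001, -0.0]
ft_force: [0.1, 0.6, -0.6]
grip_width: 0.063
grip_force: 0.0
```

Call:
move_arm(commands=[{"hand":7,"travel":[0,0,0],"twist":[0,0,-6.71]},{"hand":7,"travel":[0,0,0],"twist":[0,0,-6.71]},{"hand":7,"travel":[-2,2.89,0.7],"twist":[0,0,0]},{"hand":7,"travel":[-2,2.89,0.7],"twist":[0,0,0]},{"hand":7,"travel":[-2,2.89,0.7],"twist":[0,0,0]}])

```text
time: 5.85
position: [0.4523, -0.0542, 0.1976]
tool_rot: [0.965, 0.261, 0.002, 0.001]
ft_force: [1.4, 1.1, -0.2]
grip_width: 0.07
grip_force: 0.0
```

Call:
move_arm(commands=[{"hand":7,"travel":[-2,2.89,0.7],"twist":[0,0,0]},{"hand":7,"travel":[-2,2.89,0.7],"twist":[0,0,0]},{"hand":7,"travel":[-2,2.89,0.7],"twist":[0,0,0]},{"hand":7,"travel":[-2,2.89,0.7],"twist":[0,0,0]},{"hand":7,"travel":[-2,2.89,0.7],"twist":[0,0,0]}])

```text
time: 6.27
position: [0.4377, -0.2313, 0.1622]
tool_rot: [0.966, 0.26, 0.001, 0.001]
ft_force: [0.9, -0.4, 1.2]
grip_width: 0.07
grip_force: 0.0
```

Call:
move_arm(commands=[{"hand":7,"travel":[-2,2.89,0.7],"twist":[0,0,0]},{"hand":7,"travel":[-2,2.89,0.7],"twist":[0,0,0]},{"hand":7,"travel":[-2,2.89,0.7],"twist":[0,0,0]},{"hand":7,"travel":[0,0,0],"twist":[0,0,0]},{"hand":7,"travel":[0,0,0],"twist":[0,0,0]}])

```text
time: 6.68
position: [0.4289, -0.3366, 0.1409]
tool_rot: [0.966, 0.259, 0.001, 0.001]
ft_force: [-0.0, 0.2, -0.4]
grip_width: 0.0703
grip_force: 0.0
```

```bash
cat > pl.py <<'E'
from h import *
import pickle,sys
o,a=state(); c=robot.camera("wrist"); pickle.dump((o,c),open(sys.argv[1]+".pkl","wb")); cv2.imwrite(f"pics/{sys.argv[1]}.png",c["frame"][:,:,::-1])
h=cv2.cvtColor(c["frame"],cv2.COLOR_RGB2HSV); m=cv2.inRange(h,(22,110,40),(34,255,255)); m=cv2.morphologyEx(m,cv2.MORPH_CLOSE,np.ones((15,15)))
for k in cv2.findContours(m,0,2)[0]:
    if cv2.contourArea(k)<1500: continue
    P=np.array([plane(c,*q,.009,o)[:2] for q in k[:,0]],np.float32)
    r=cv2.minAreaRect(P*1000); b=cv2.boxPoints(r); e=[b[1]-b[0],b[2]-b[1]]
    print("px",k[:,0].mean(0).round(),"ctr mm",np.round(r[0],1),[(np.linalg.norm(x).round(1),np.degrees(np.arctan2(x[1],x[0])).round(1)) for x in e])
E
python3 pl.py w3
```

```text
t 6.68 pos [ 0.4289 -0.3366  0.1409] tester [ -23.4 -379.5  140.9] a 29.97 tilt [ 0.11 -0.06] F [-0.   0.2 -0.4] w 0.0703 gf 0.0 q [-0.87  0.56  1.72  0.    0.86  0.18]
px [320. 213.] ctr mm [ 442.4 -325.5] [(np.float32(49.7), np.float32(-60.0)), (np.float32(61.3), np.float32(30.0))]
px [159. 166.] ctr mm [ 414.9 -187.9] [(np.float32(83.8), np.float32(-78.7)), (np.float32(66.3), np.float32(11.3))]
px [510.  72.] ctr mm [ 650.4 -422.2] [(np.float32(262.5), np.float32(-47.0)), (np.float32(133.6), np.float32(43.0))]
```

View pics/w3.png

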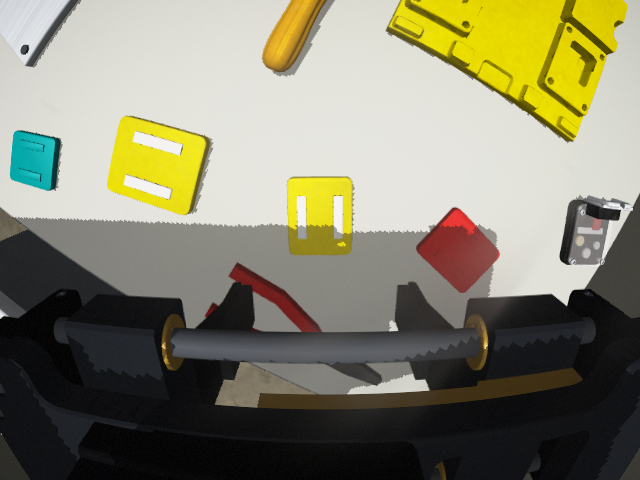

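The plate lies straight ahead at px (320,216) and measures 49.7 x 61.3 mm at 30.0°. A plier handle at px (237,268)–(310,325) is near the left finger's landing spot, so I'm checking that clearance in tool coordinates.

Run:
```python
from h import *
import pickle
o,c=pickle.load(open("w3.pkl","rb"))
a=np.radians(30); ux=np.array([np.cos(a),np.sin(a)]); uy=np.array([np.sin(a),-np.cos(a)])
g=np.array([.4424,-.3255])-.013*ux
for q in ((237,264),(262,275),(290,297),(318,325),(400,325),(420,250),(432,270),(460,293)):
    p=plane(c,*q,.010,o)[:2]-g; print(q,"rel tool x,y mm",np.round([p@ux*1e3,p@uy*1e3],1))
go([*g,.016],30)
# second view height: triangulate bars/plate centre from w1 & now
o1,c1=pickle.load(open("w1.pkl","rb")); t=pickle.load(open("s0.pkl","rb"))[1]["top"]
print(tri(ray(t,388.1,256.4),ray(c,320,216,o)))
```

```text
(237, 264) rel tool x,y mm [-25.9 -67.2]
(262, 275) rel tool x,y mm [-35.3 -47. ]
(290, 297) rel tool x,y mm [-54.9 -24.7]
(318, 325) rel tool x,y mm [-81.5  -1.7]
(400, 325) rel tool x,y mm [-82.8  69.4]
(420, 250) rel tool x,y mm [-14.3  80.9]
(432, 270) rel tool x,y mm [-31.8  92.8]
(460, 293) rel tool x,y mm [-53.7 120.9]
t 6.73 pos [ 0.4285 -0.3345  0.141 ] tester [ -24.4 -377.6  141. ] a 30.07 tilt [0.04 0.03] F [0.  0.3 0.9] w 0.0698 gf 0.0 q [-0.87  0.55  1.73  0.    0.86  0.18]
twist z total 0.07 then travel cm [ 0.36 -0.08 12.5 ]
(array([ 0.44166082, -0.32587284,  0.00313285]), np.float64(0.0010625735509102467))
```

Call:
move_arm(commands=[{"hand":6.5,"travel":[0.36,-0.1,3.2],"twist":[0,0,0]},{"hand":6.5,"travel":[0,0,3.2],"twist":[0,0,0]},{"hand":6.5,"travel":[0,0,3],"twist":[0,0,0]},{"hand":6.5,"travel":[0,0,1.5],"twist":[0,0,0]},{"hand":6.5,"travel":[0,0,0.7],"twist":[0,0,0]}])

```text
time: 7.15
position: [0.4302, -0.3279, 0.0234]
tool_rot: [0.965, 0.261, -0.001, -0.002]
ft_force: [0.2, 0.5, -0.1]
grip_width: 0.0651
grip_force: 0.0
```

Call:
move_arm(commands=[{"hand":6.5,"travel":[0,0,0.5],"twist":[0,0,0]},{"hand":6.5,"travel":[0,0,0.3],"twist":[0,0,0]},{"hand":6.5,"travel":[0,0,0],"twist":[0,0,0]}])

```text
time: 7.4
position: [0.4312, -0.3303, 0.018]
tool_rot: [0.965, 0.261, 0.0, 0.0]
ft_force: [0.2, 0.5, 0.9]
grip_width: 0.0646
grip_force: 0.0
```

Run:
```python
from h import *
go([.4311,-.332,.016],30)
```

```text
t 7.4 pos [ 0.4312 -0.3303  0.018 ] tester [ -23.  -372.8   18. ] a 30.25 tilt [ 0.04 -0.04] F [0.2 0.5 0.9] w 0.0646 gf 0.0 q [-0.86  0.77  1.78  0.    0.59  0.18]
twist z total 0.25 then travel cm [-0.1   0.14  0.2 ]
```

Call:
move_arm(commands=[{"hand":6.5,"travel":[-0.1,0.1,0.2],"twist":[0,0,0]},{"hand":6.5,"travel":[0,0,0],"twist":[0,0,0]},{"hand":4.5,"travel":[0,0,0],"twist":[0,0,0]},{"hand":4.5,"travel":[0,0,0],"twist":[0,0,0]},{"hand":4.5,"travel":[0,0,0],"twist":[0,0,0]}], force=15)

```text
time: 7.82
position: [0.4304, -0.3319, 0.016]
tool_rot: [0.965, 0.261, 0.0, 0.0]
ft_force: [0.1, -0.4, -0.2]
grip_width: 0.0521
grip_force: 0.0
```

Call:
move_arm(commands=[{"hand":4.5,"travel":[0,0,0],"twist":[0,0,0]},{"hand":4.5,"travel":[0,0,0],"twist":[0,0,0]},{"hand":4.5,"travel":[0,0,-1],"twist":[0,0,0]},{"hand":4.5,"travel":[0,0,-2],"twist":[0,0,0]},{"hand":4.5,"travel":[0,0,-3],"twist":[0,0,0]}])

```text
time: 8.23
position: [0.4289, -0.3303, 0.0746]
tool_rot: [0.965, 0.261, -0.001, -0.003]
ft_force: [1.3, 0.1, 0.2]
grip_width: 0.0498
grip_force: 15.0
```

Run:
```python
from h import *
state()
go(tw(-.09,0,.075),-16.56)
```

```text
t 8.23 pos [ 0.4289 -0.3303  0.0746] tester [ -25.2 -373.4   74.6] a 30.2 tilt [-0.22  0.25] F [1.3 0.1 0.2] w 0.0498 gf 15.0 q [-0.86  0.66  1.77 -0.    0.72  0.18]
t 8.23 pos [ 0.4289 -0.3303  0.0746] tester [ -25.2 -373.4   74.6] a 30.2 tilt [-0.22  0.25] F [1.3 0.1 0.2] w 0.0498 gf 15.0 q [-0.86  0.66  1.77 -0.    0.72  0.18]
twist z total 46.76 then travel cm [ -6.48 -37.34  -0.04]
```

Call:
move_arm(commands=[{"hand":4.5,"travel":[0,0,0],"twist":[0,0,6.68]},{"hand":4.5,"travel":[0,0,0],"twist":[0,0,6.68]},{"hand":4.5,"travel":[0,0,0],"twist":[0,0,6.68]},{"hand":4.5,"travel":[0,0,0],"twist":[0,0,6.68]},{"hand":4.5,"travel":[0,0,0],"twist":[0,0,6.68]}])

```text
time: 8.65
position: [0.4303, -0.3316, 0.0763]
tool_rot: [1.0, -0.031, 0.0, 0.0]
ft_force: [-0.5, 0.2, -0.7]
grip_width: 0.0503
grip_force: 15.0
```

Call:
move_arm(commands=[{"hand":4.5,"travel":[0,0,0],"twist":[0,0,6.68]},{"hand":4.5,"travel":[0,0,0],"twist":[0,0,6.68]},{"hand":4.5,"travel":[-0.6,-3.3,0],"twist":[0,0,0]},{"hand":4.5,"travel":[-0.6,-3.3,0],"twist":[0,0,0]},{"hand":4.5,"travel":[-0.6,-3.3,0],"twist":[0,0,0]}])

```text
time: 9.07
position: [0.4411, -0.2311, 0.076]
tool_rot: [0.989, -0.145, 0.0, 0.0]
ft_force: [0.8, 0.0, -0.9]
grip_width: 0.0497
grip_force: 15.0
```

Call:
move_arm(commands=[{"hand":4.5,"travel":[-0.6,-3.3,0],"twist":[0,0,0]},{"hand":4.5,"travel":[-0.6,-3.3,0],"twist":[0,0,0]},{"hand":4.5,"travel":[-0.6,-3.3,0],"twist":[0,0,0]},{"hand":4.5,"travel":[-0.6,-3.3,0],"twist":[0,0,0]},{"hand":4.5,"travel":[-0.6,-3.3,0],"twist":[0,0,0]}])

```text
time: 9.48
position: [0.4594, -0.0635, 0.0761]
tool_rot: [0.99, -0.144, 0.0, 0.0]
ft_force: [0.5, -0.8, -0.3]
grip_width: 0.0498
grip_force: 15.0
```

Call:
move_arm(commands=[{"hand":4.5,"travel":[-0.6,-3.3,0],"twist":[0,0,0]},{"hand":4.5,"travel":[0,-3.3,0],"twist":[0,0,0]},{"hand":4.5,"travel":[0,-2,0],"twist":[0,0,0]},{"hand":4.5,"travel":[0,0,0],"twist":[0,0,0]},{"hand":4.5,"travel":[0,0,0],"twist":[0,0,0]}])

```text
time: 9.9
position: [0.4783, 0.0201, 0.076]
tool_rot: [0.99, -0.142, 0.0, 0.0]
ft_force: [0.1, -0.6, -0.4]
grip_width: 0.0495
grip_force: 15.0
```

```bash
python3 - <<'E'
from h import *
go(tw(-.08,0,.03),-16.56)
E
python3 pl.py w4
```

```text
t 9.9 pos [0.4783 0.0201 0.076 ] tester [-77.7 -23.5  76. ] a -16.37 tilt [ 0.03 -0.02] F [ 0.1 -0.6 -0.4] w 0.0495 gf 15.0 q [-0.19  0.61  1.93 -0.    0.6   1.66]
twist z total 0.19 then travel cm [-0.23 -2.35  4.6 ]
t 9.9 pos [0.4783 0.0201 0.076 ] tester [-77.7 -23.5  76. ] a -16.37 tilt [ 0.03 -0.02] F [ 0.1 -0.6 -0.4] w 0.0495 gf 15.0 q [-0.19  0.61  1.93 -0.    0.6   1.66]
px [321. 260.] ctr mm [471.6  22.2] [(np.float32(77.7), np.float32(-16.4)), (np.float32(69.3), np.float32(73.6))]
px [587. 261.] ctr mm [ 417.6 -183.9] [(np.float32(91.0), np.float32(-86.9)), (np.float32(74.8), np.float32(3.1))]
px [621.  43.] ctr mm [ 575.7 -242.9] [(np.float32(45.8), np.float32(-88.8)), (np.float32(71.7), np.float32(1.2))]
```

View pics/w4.png

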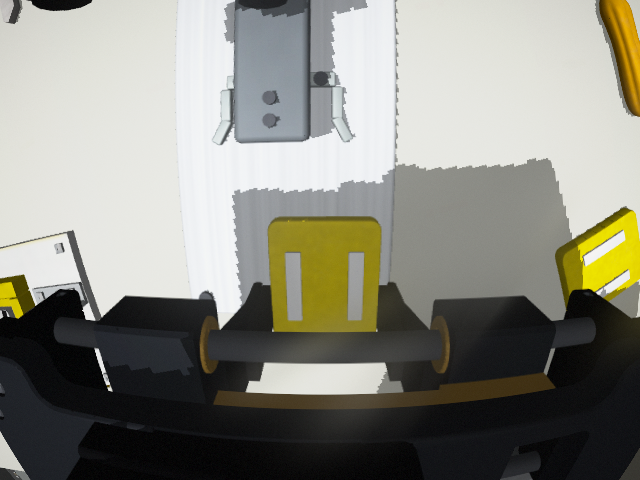

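The plate is held square, with its front edge at rows 217–220 and sides at cols 268–381. It sits about 23 mm to the right of the beam centreline (beam cols 235–310), so I'll centre it and lower.

Call:
move_arm(commands=[{"hand":4.5,"travel":[-0.2,-1.3,0],"twist":[0,0,0.19]},{"hand":4.5,"travel":[0,-1.05,1.5],"twist":[0,0,0]},{"hand":4.5,"travel":[0,0,1.5],"twist":[0,0,0]},{"hand":4.5,"travel":[0,0,1],"twist":[0,0,0]},{"hand":4.5,"travel":[0,0,0.4],"twist":[0,0,0]}])

```text
time: 10.37
position: [0.4821, 0.0411, 0.0304]
tool_rot: [0.989, -0.146, -0.001, 0.0]
ft_force: [-0.1, 0.3, -1.5]
grip_width: 0.0496
grip_force: 15.0
```

Call:
move_arm(commands=[{"hand":4.5,"travel":[0,0,0.2],"twist":[0,0,0]},{"hand":4.5,"travel":[0,0,0],"twist":[0,0,0]},{"hand":4.5,"travel":[0,0,0],"twist":[0,0,0]}])

```text
time: 10.62
position: [0.4832, 0.0417, 0.0298]
tool_rot: [0.989, -0.146, 0.0, 0.0]
ft_force: [0.8, -0.8, -1.0]
grip_width: 0.0496
grip_force: 15.0
```

Run:
```python
from h import *
go(tw(-.08,0,.0285),-16.56)
o=robot.get_obs(); c=robot.camera("wrist"); fr=c["frame"]; cv2.imwrite("pics/w5.png",fr[:,:,::-1])
```

```text
t 10.62 pos [0.4832 0.0417 0.0298] tester [-79.2  -1.5  29.8] a -16.79 tilt [ 0.02 -0.  ] F [ 0.8 -0.8 -1. ] w 0.0496 gf 15.0 q [-0.14  0.71  1.93 -0.    0.5   1.72]
twist z total -0.23 then travel cm [-0.08 -0.15  0.13]
```

View pics/w5.png

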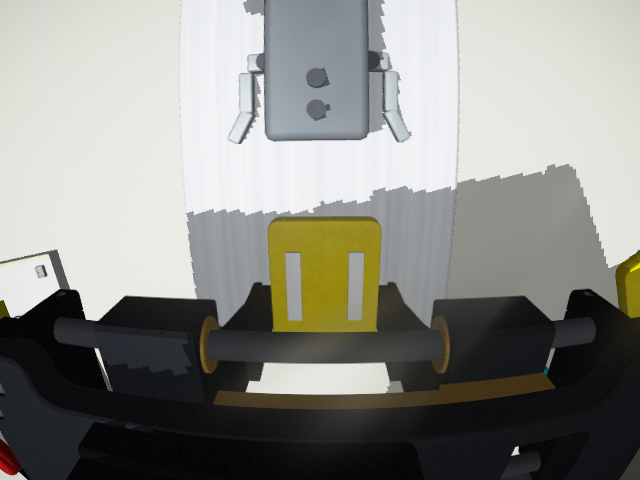

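Now the plate's centre is at col 324.5 and the guides' centre at about col 319.5, so the plate is about 2 mm too far right. I'll correct that and slide in.

Call:
move_arm(commands=[{"hand":4.5,"travel":[0,-0.18,0.05],"twist":[0,0,-0.23]},{"hand":4.5,"travel":[0,0,0.05],"twist":[0,0,0]},{"hand":4.5,"travel":[1,0,0],"twist":[0,0,0]},{"hand":4.5,"travel":[1,0,0],"twist":[0,0,0]},{"hand":4.5,"travel":[0.8,0,0],"twist":[0,0,0]}])

```text
time: 11.08
position: [0.5127, 0.0355, 0.0289]
tool_rot: [0.99, -0.144, 0.001, 0.0]
ft_force: [-0.0, -0.6, -0.4]
grip_width: 0.0495
grip_force: 15.0
```

Call:
move_arm(commands=[{"hand":4.5,"travel":[0.4,0,0],"twist":[0,0,0]},{"hand":4.5,"travel":[0,0,0],"twist":[0,0,0]}])

```text
time: 11.25
position: [0.5165, 0.0343, 0.0287]
tool_rot: [0.99, -0.144, 0.001, 0.0]
ft_force: [-0.0, 0.8, 0.4]
grip_width: 0.0505
grip_force: 15.0
```

```bash
cat > chk.py <<'E'
from h import *
go(tw(-.0146,0,.0283),-16.56)
o=robot.get_obs(); c=robot.camera("wrist"); fr=c["frame"]
h=cv2.cvtColor(fr,cv2.COLOR_RGB2HSV); m=cv2.inRange(h,(20,100,30),(35,255,255))
for v in (225,235,240,300):
    x=np.nonzero(m[v,150:480])[0]+150; print("row",v,"yellow",x.min() if len(x) else None,x.max() if len(x) else None)
g=cv2.cvtColor(fr,cv2.COLOR_RGB2GRAY)
cv2.imwrite("pics/chk.png",fr[:,:,::-1])
E
python3 chk.py
```

```text
t 11.25 pos [0.5165 0.0343 0.0287] tester [-45.1   0.9  28.7] a -16.53 tilt [ 0.17 -0.03] F [-0.   0.8  0.4] w 0.0505 gf 15.0 q [-0.15  0.73  1.85  0.    0.56  1.71]
twist z total 0.03 then travel cm [3.05 0.09 0.04]
row 225 yellow 269 379
row 235 yellow 268 380
row 240 yellow 268 380
row 300 yellow 271 377
```

Call:
move_arm(commands=[{"hand":4.5,"travel":[0.6,0.04,0.03],"twist":[0,0,0]},{"hand":4.5,"travel":[0.6,0,0],"twist":[0,0,0]},{"hand":4.5,"travel":[0.6,0,0],"twist":[0,0,0]},{"hand":4.5,"travel":[0.5,0,0],"twist":[0,0,0]}])

```text
time: 11.63
position: [0.5371, 0.0277, 0.0283]
tool_rot: [0.99, -0.144, 0.0, 0.0]
ft_force: [0.7, 0.0, -0.6]
grip_width: 0.05
grip_force: 15.0
```

Call:
move_arm(commands=[{"hand":4.5,"travel":[0.3,0,0],"twist":[0,0,0]},{"hand":4.5,"travel":[0.2,0,0],"twist":[0,0,0]}])

```text
time: 11.8
position: [0.5417, 0.0263, 0.0283]
tool_rot: [0.99, -0.144, 0.0, 0.0]
ft_force: [0.3, 0.4, 0.0]
grip_width: 0.0498
grip_force: 15.0
```

Call:
move_arm(commands=[{"hand":4.5,"travel":[0.2,0,0],"twist":[0,0,0]}])

```text
time: 11.88
position: [0.5429, 0.0259, 0.0282]
tool_rot: [0.99, -0.144, -0.0, -0.0]
ft_force: [-0.2, 0.6, -0.5]
grip_width: 0.0499
grip_force: 15.0
```

```bash
python3 chk.py
```

```text
t 11.88 pos [0.5429 0.0259 0.0282] tester [-17.4   0.5  28.2] a -16.51 tilt [-0.02  0.  ] F [-0.2  0.6 -0.5] w 0.0499 gf 15.0 q [-0.16  0.75  1.78  0.    0.61  1.7 ]
twist z total 0.05 then travel cm [ 0.28  0.05 -0.01]
row 225 yellow 269 379
row 235 yellow 268 380
row 240 yellow 268 380
row 300 yellow 271 377
```

Call:
move_arm(commands=[{"hand":4.5,"travel":[0.15,0,0],"twist":[0,0,0]},{"hand":4.5,"travel":[0.1,0,0],"twist":[0,0,0]}])

```text
time: 12.1
position: [0.5451, 0.0253, 0.0282]
tool_rot: [0.99, -0.144, -0.0, -0.0]
ft_force: [-1.0, 1.3, -0.2]
grip_width: 0.05
grip_force: 15.0
```

Call:
move_arm(commands=[{"hand":4.5,"travel":[0.15,0,0],"twist":[0,0,0]}])

```text
time: 12.18
position: [0.5458, 0.0251, 0.0281]
tool_rot: [0.99, -0.144, -0.001, -0.0]
ft_force: [-3.0, 1.5, 1.2]
grip_width: 0.0497
grip_force: 15.0
```

Call:
move_arm(commands=[{"hand":4.5,"travel":[0.1,0,0],"twist":[0,0,0]}])

```text
time: 12.27
position: [0.5459, 0.0251, 0.028]
tool_rot: [0.99, -0.144, -0.002, -0.0]
ft_force: [-3.1, 3.0, 1.6]
grip_width: 0.0495
grip_force: 15.0
```

Call:
move_arm(commands=[{"hand":4.5,"travel":[0.1,0,0],"twist":[0,0,0]}])

```text
time: 12.35
position: [0.5459, 0.0251, 0.028]
tool_rot: [0.99, -0.144, -0.003, -0.0]
ft_force: [-4.8, 3.4, 3.9]
grip_width: 0.0499
grip_force: 15.0
```

```bash
python3 chk.py
```

```text
t 12.35 pos [0.5459 0.0251 0.028 ] tester [-14.3   0.5  28. ] a -16.51 tilt [-0.34  0.08] F [-4.8  3.4  3.9] w 0.0499 gf 15.0 q [-0.16  0.75  1.77  0.    0.63  1.7 ]
twist z total 0.05 then travel cm [-0.03  0.05 -0.03]
row 225 yellow 270 379
row 235 yellow 268 380
row 240 yellow 268 380
row 300 yellow 271 377
```

Call:
move_arm(commands=[{"hand":6.2,"travel":[-0.25,0,0],"twist":[0,0,0]},{"hand":6.2,"travel":[0,0,0],"twist":[0,0,0]},{"hand":6.2,"travel":[0,0,0],"twist":[0,0,0]},{"hand":6.2,"travel":[0,0,-0.1],"twist":[0,0,0]},{"hand":6.2,"travel":[0,0,0],"twist":[0,0,0]}])

```text
time: 12.82
position: [0.5466, 0.0248, 0.0294]
tool_rot: [0.99, -0.144, 0.0, 0.0]
ft_force: [0.3, 0.2, 0.1]
grip_width: 0.0613
grip_force: 0.3
```

Call:
move_arm(commands=[{"hand":6.2,"travel":[-1,0,0],"twist":[0,0,0]},{"hand":6.2,"travel":[-1.5,0,0],"twist":[0,0,0]},{"hand":6.2,"travel":[-1.5,0,0],"twist":[0,0,0]},{"hand":6.2,"travel":[-1,0,0],"twist":[0,0,0]},{"hand":0,"travel":[0,0,0],"twist":[0,0,0]}])

```text
time: 13.23
position: [0.495, 0.0401, 0.0292]
tool_rot: [0.99, -0.143, -0.002, -0.0]
ft_force: [0.7, 0.7, -0.3]
grip_width: 0.0596
grip_force: 0.0
```

Call:
move_arm(commands=[{"hand":0,"travel":[0,0,0],"twist":[0,0,0]},{"hand":0,"travel":[0,0,0],"twist":[0,0,0]},{"hand":0,"travel":[0,0,0],"twist":[0,0,0]},{"hand":0,"travel":[0,0,0],"twist":[0,0,0]},{"hand":0,"travel":[0,0,0],"twist":[0,0,0]}])

```text
time: 13.65
position: [0.499, 0.039, 0.0293]
tool_rot: [0.99, -0.144, 0.0, -0.0]
ft_force: [0.9, 0.8, -0.2]
grip_width: 0.0298
grip_force: 0.0
```

```bash
sed -i 's/-.0146,0,.0283/-.0435,0,.0285/' chk.py; python3 chk.py
python3 - <<'E'
from h import *
o=robot.get_obs(); c=robot.camera("wrist")
h=cv2.cvtColor(c["frame"],cv2.COLOR_RGB2HSV); m=cv2.inRange(h,(20,100,30),(35,255,255))
m[:,:150]=0; m[:,480:]=0; m[320:]=0; y,x=np.nonzero(m); print(y.min(),y.max(),x.min(),x.max())
for v in range(y.min(),y.max(),15):
    xx=np.nonzero(m[v])[0]
    if len(xx): print(v,xx.min(),xx.max(),[ (wt(plane(c,u,v,.021,o))*1e3).round(1)[:2] for u in (xx.min(),xx.max())])
for u in (300,325,345):
    yy=np.nonzero(m[:,u])[0]
    if len(yy): print("col",u,yy.min(),yy.max(),(wt(plane(c,u,yy.max(),.021,o))*1e3).round(1))
E
```

```text
t 13.65 pos [0.499  0.039  0.0293] tester [-63.2   0.5  29.3] a -16.52 tilt [ 0.05 -0.01] F [ 0.9  0.8 -0.2] w 0.0298 gf 0.0 q [-0.15  0.72  1.89  0.    0.53  1.71]
twist z total 0.04 then travel cm [1.97 0.05 0.08]
row 225 yellow 268 380
row 235 yellow 269 380
row 240 yellow 269 379
row 300 yellow None None
108 319 253 383
108 376 378 [array([ 28.4, -20.7]), array([ 28.5, -21.6])]
123 265 383 [array([22.2, 25.3]), array([ 22.2, -23.7])]
138 265 383 [array([15.9, 25.4]), array([ 15.8, -23.8])]
153 266 382 [array([ 9.5, 25.1]), array([  9.5, -23.5])]
168 266 382 [array([ 3.1, 25.3]), array([  3.1, -23.7])]
183 267 382 [array([-3.3, 25. ]), array([ -3.3, -23.8])]
198 267 381 [array([-9.8, 25.2]), array([ -9.8, -23.6])]
213 268 381 [array([-16.4,  25. ]), array([-16.4, -23.8])]
228 268 380 [array([-23.1,  25.3]), array([-23.1, -23.6])]
243 271 377 [array([-29.9,  24.2]), array([-30. , -22.6])]
318 256 256 [array([-67.6,  33.5]), array([-67.6,  33.5])]
col 300 188 247 [-31.8  11.4  21. ]
col 325 188 247 [-31.8   0.4  21. ]
col 345 188 247 [-31.8  -8.4  21. ]
```

The plate is square and its rear edge is at tester x = -31.8 (home is -32). I'll finish with a light push from behind to seat it.

Call:
move_arm(commands=[{"hand":0,"travel":[0,0,0],"twist":[0,0,0]},{"hand":0,"travel":[0,0,0],"twist":[0,0,0]},{"hand":0,"travel":[0,0.05,0],"twist":[0,0,0]},{"hand":0,"travel":[0.8,0,0.1],"twist":[0,0,0]},{"hand":0,"travel":[0.7,0,0],"twist":[0,0,0]}])

```text
time: 14.17
position: [0.513, 0.0343, 0.0282]
tool_rot: [0.99, -0.144, -0.0, 0.0]
ft_force: [0.6, -0.3, -0.7]
grip_width: 0.0009
grip_force: 0.0
```

Call:
move_arm(commands=[{"hand":0,"travel":[0.3,0,0],"twist":[0,0,0]},{"hand":0,"travel":[0.2,0,0],"twist":[0,0,0]}])

```text
time: 14.33
position: [0.5169, 0.0331, 0.0281]
tool_rot: [0.99, -0.144, -0.001, -0.0]
ft_force: [-3.8, 2.7, 3.1]
grip_width: 0.0003
grip_force: 1.9
```

Call:
move_arm(commands=[{"hand":0,"travel":[0.2,0,0],"twist":[0,0,0]}])

```text
time: 14.42
position: [0.5171, 0.033, 0.0281]
tool_rot: [0.99, -0.144, -0.003, -0.0]
ft_force: [-6.1, 2.9, 4.5]
grip_width: 0.0004
grip_force: 3.3
```

```bash
python3 -c "
from h import *
state()"
```

```text
t 14.42 pos [0.5171 0.033  0.0281] tester [-44.3  -0.1  28.1] a -16.52 tilt [-0.31  0.07] F [-6.1  2.9  4.5] w 0.0004 gf 3.3 q [-0.15  0.73  1.84  0.    0.57  1.71]
```

Call:
move_arm(commands=[{"hand":0,"travel":[-1,0,0],"twist":[0,0,0]},{"hand":0,"travel":[-1.5,0,-1],"twist":[0,0,0]},{"hand":0,"travel":[0,0,-4],"twist":[0,0,0]},{"hand":0,"travel":[0,0,-4],"twist":[0,0,0]},{"hand":0,"travel":[0,0,-4],"twist":[0,0,0]}])

```text
time: 14.83
position: [0.4945, 0.0396, 0.1591]
tool_rot: [0.99, -0.143, -0.0, 0.0]
ft_force: [1.2, 0.2, -0.4]
grip_width: 0.0005
grip_force: 0.0
```

Call:
move_arm(commands=[{"hand":0,"travel":[0,0,-4],"twist":[0,0,0]},{"hand":0,"travel":[0,-3.2,-1],"twist":[0,0,0]},{"hand":0,"travel":[0,-3.2,0],"twist":[0,0,0]},{"hand":0,"travel":[0,-3.2,0],"twist":[0,0,0]},{"hand":0,"travel":[3,0,0],"twist":[0,0,0]}])

```text
time: 15.25
position: [0.5475, 0.1295, 0.2088]
tool_rot: [0.99, -0.14, -0.001, -0.001]
ft_force: [-0.1, 0.2, 0.2]
grip_width: 0.0003
grip_force: 0.0
```

Call:
move_arm(commands=[{"hand":0,"travel":[3,0,0],"twist":[0,0,0]},{"hand":0,"travel":[3,0,0],"twist":[0,0,0]},{"hand":0,"travel":[3,0,0],"twist":[0,0,0]},{"hand":0,"travel":[0,0,0],"twist":[0,0,0]},{"hand":0,"travel":[0,0,0],"twist":[0,0,0]}])

```text
time: 15.67
position: [0.6386, 0.0969, 0.2076]
tool_rot: [0.99, -0.144, 0.0, 0.0]
ft_force: [-0.8, -0.1, 0.3]
grip_width: 0.0003
grip_force: 0.0
```

```bash
python3 -c "
from h import *
go(tw(.06,.095,.139),-16.56)"
```

```text
t 15.67 pos [0.6386 0.0969 0.2076] tester [ 54.1  95.7 207.6] a -16.57 tilt [ 0.06 -0.01] F [-0.8 -0.1  0.3] w 0.0003 gf 0.0 q [-0.02  0.59  1.41 -0.    1.15  1.84]
twist z total -0.01 then travel cm [0.59 0.07 6.86]
```

Call:
move_arm(commands=[{"hand":0,"travel":[0.5,0,2.2],"twist":[0,0,0]},{"hand":0,"travel":[0,0,2.2],"twist":[0,0,0]},{"hand":0,"travel":[0,0,1.6],"twist":[0,0,0]},{"hand":0,"travel":[0,0,0.8],"twist":[0,0,0]},{"hand":0,"travel":[0,0.8,0],"twist":[0,0,0]}])

```text
time: 16.08
position: [0.6375, 0.0897, 0.1381]
tool_rot: [0.99, -0.143, -0.002, -0.0]
ft_force: [-0.4, 0.3, -0.2]
grip_width: 0.0007
grip_force: 0.0
```

Call:
move_arm(commands=[{"hand":0,"travel":[0,1,0],"twist":[0,0,0]},{"hand":0,"travel":[0,1,0],"twist":[0,0,0]},{"hand":0,"travel":[0,1,0],"twist":[0,0,0]},{"hand":0,"travel":[0,1,0],"twist":[0,0,0]},{"hand":0,"travel":[0,1,0],"twist":[0,0,0]}])

```text
time: 16.5
position: [0.6292, 0.0419, 0.1451]
tool_rot: [0.99, -0.143, 0.005, -0.002]
ft_force: [1.0, 3.3, 3.8]
grip_width: -0.0
grip_force: 2.4
```

Call:
move_arm(commands=[{"hand":0,"travel":[0,1,0],"twist":[0,0,0]},{"hand":0,"travel":[0,1,0],"twist":[0,0,0]},{"hand":0,"travel":[0,1,0],"twist":[0,0,0]},{"hand":0,"travel":[0,1,0],"twist":[0,0,0]}])

```text
time: 16.83
position: [0.6145, 0.0007, 0.1406]
tool_rot: [0.99, -0.144, 0.001, 0.0]
ft_force: [2.1, 1.9, -1.2]
grip_width: 0.0003
grip_force: 1.1
```

```bash
python3 -c "
from h import *
go(tw(.06,-.034,.1365),-16.56)"
```

```text
t 16.83 pos [0.6145 0.0007 0.1406] tester [ 58.3  -3.3 140.6] a -16.54 tilt [ 0.06 -0.02] F [ 2.1  1.9 -1.2] w 0.0003 gf 1.1 q [-0.18  0.63  1.55 -0.    0.96  1.68]
twist z total 0.02 then travel cm [0.17 3.07 0.41]
```

Call:
move_arm(commands=[{"hand":0,"travel":[0.05,0.8,0.2],"twist":[0,0,0]},{"hand":0,"travel":[0.05,0.8,0.2],"twist":[0,0,0]},{"hand":0,"travel":[0,0.6,0],"twist":[0,0,0]},{"hand":0,"travel":[0,0.4,0],"twist":[0,0,0]}])

```text
time: 17.17
position: [0.6073, -0.0233, 0.1355]
tool_rot: [0.99, -0.144, -0.001, -0.001]
ft_force: [1.7, 8.4, 2.0]
grip_width: 0.0001
grip_force: 3.6
```

Call:
move_arm(commands=[{"hand":0,"travel":[0,0.3,0],"twist":[0,0,0]},{"hand":0,"travel":[0,0.2,0],"twist":[0,0,0]}])

```text
time: 17.33
position: [0.607, -0.0249, 0.1361]
tool_rot: [0.989, -0.145, -0.0, -0.003]
ft_force: [4.0, 14.8, 1.2]
grip_width: 0.0
grip_force: 5.8
```

Call:
move_arm(commands=[{"hand":0,"travel":[0,0.2,0],"twist":[0,0,0]}])

```text
time: 17.42
position: [0.6068, -0.0255, 0.1363]
tool_rot: [0.989, -0.145, 0.0, -0.004]
ft_force: [4.1, 18.1, 2.8]
grip_width: 0.0004
grip_force: 7.3
```

```bash
python3 -c "
from h import *
go(tw(.06,-.034,.1365),-16.56)"
```

```text
t 17.42 pos [ 0.6068 -0.0255  0.1363] tester [ 58.5 -30.6 136.3] a -16.67 tilt [0.12 0.5 ] F [ 4.1 18.1  2.8] w 0.0004 gf 7.3 q [-0.23  0.63  1.57  0.01  0.95  1.63]
twist z total -0.11 then travel cm [ 0.15  0.34 -0.02]
```

The force rises steeply, just as it did at the other end stop, so the lever is fully back. I'll withdraw and verify.

Call:
move_arm(commands=[{"hand":0,"travel":[0,-2,0],"twist":[0,0,0]},{"hand":0,"travel":[0,0,-3.5],"twist":[0,0,0]},{"hand":0,"travel":[0,0,-3.5],"twist":[0,0,0]},{"hand":0,"travel":[-3.3,0,-0.3],"twist":[0,0,0]},{"hand":0,"travel":[-3.3,0,-0.3],"twist":[0,0,0]}])

```text
time: 17.83
position: [0.5506, 0.0067, 0.2143]
tool_rot: [0.99, -0.143, 0.003, 0.001]
ft_force: [-0.2, 0.6, -0.8]
grip_width: 0.0004
grip_force: 0.0
```

Call:
move_arm(commands=[{"hand":0,"travel":[-3.3,0,-0.3],"twist":[0,0,0]},{"hand":0,"travel":[-3.3,0,-0.3],"twist":[0,0,0]},{"hand":0,"travel":[-3.3,0,0],"twist":[0,0,0]},{"hand":0,"travel":[0,0,0],"twist":[0,0,0]},{"hand":0,"travel":[0,0,0],"twist":[0,0,0]}])

```text
time: 18.25
position: [0.4512, 0.0363, 0.2182]
tool_rot: [0.99, -0.143, -0.001, 0.001]
ft_force: [0.5, -0.1, 0.6]
grip_width: 0.0013
grip_force: 0.0
```

Run:
```python
from h import *
import pickle
o,a=state(); c=robot.camera("wrist"); s=robot.camera("side")
h=cv2.cvtColor(c["frame"],cv2.COLOR_RGB2HSV); m=cv2.inRange(h,(20,100,30),(35,255,255)); m[:,:200]=0; m[:,450:]=0; m[230:]=0
k=max(cv2.findContours(cv2.morphologyEx(m,cv2.MORPH_CLOSE,np.ones((5,5))),0,2)[0],key=cv2.contourArea)[:,0]
P=np.array([wt(plane(c,*q,.021,o)) for q in k])*1e3; print("plate x",P[:,0].min(),P[:,0].max(),"y",P[:,1].min(),P[:,1].max())
z=np.zeros((480,800,3),np.uint8); z[:480,:400]=cv2.resize(c["frame"][0:240,220:420],None,fx=2,fy=2); z[:480,400:]=cv2.resize(s["frame"][230:398,210:350],(400,480))
cv2.imwrite("pics/fin.png",z[:,:,::-1])
```

```text
t 18.25 pos [0.4512 0.0363 0.2182] tester [-108.3  -15.7  218.2] a -16.43 tilt [-0.13 -0.06] F [ 0.5 -0.1  0.6] w 0.0013 gf 0.0 q [-0.17  0.33  1.87 -0.    0.95  1.69]
plate x -31.314433796764984 29.458445556232828 y -23.71415186909546 24.911307585089617
```

View pics/fin.png

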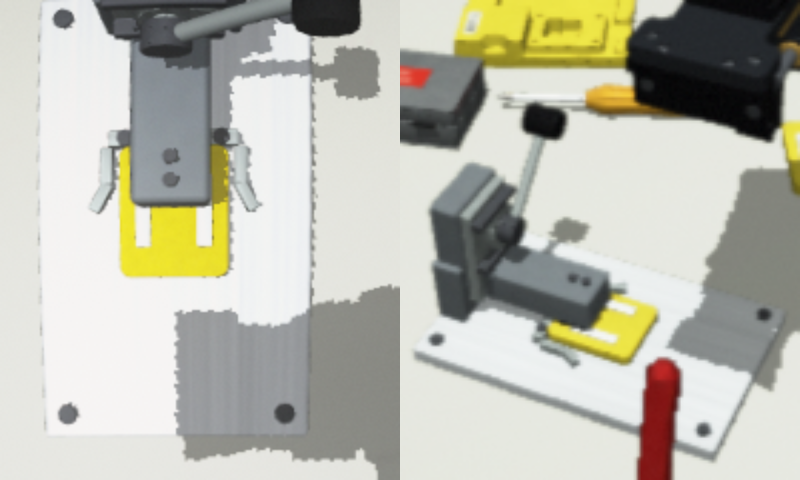

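The last view shows the plate square between the guides and home against the stop, spanning tester x = -31 to 29.5. The lever is back on the right with its knob at (327,15), and the head is down.

```bash
python3 -c "
from rig import robot
print(robot.hand_in())"
```

```text
the job is handed in; nothing more can be done
None
```

I handed the job in at about 18 s on the robot's clock: the lever was swung over, the pin plate slid home against the back stop and released, and the lever swung fully back so the head is down on the plate; the pliers and screwdriver were not touched.

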